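# Set the stock tags on the peg board

## Robot

A 6-joint arm with a two-finger parallel gripper is mounted at the origin on a cart in front of the work surface, level with it; the furniture and walls round the work are solid. World frame = base frame: x ahead of the robot, y to its left, z up, the work surface at z = 0. Lengths are in mm, angles in rad, forces in N, time in s.
With the tool pointing down it reaches from about 400 to 925 mm from the base axis. Payload 12.5 kg.
Tool frame: the origin (TCP) lies midway between the tips of the shut fingers; the grasp point (between the pads) lies 19 mm behind it; z points along the fingers, y is the line along which they close (so a half turn about z gives the same grasp; the last joint's range is limited). The gripper opens to 95 mm and grips with 3 to 60 N. Pads are 20 mm wide; open, the fingers measure 119 mm over their backs; the gripper's body (75 mm by 180 mm) begins 59 mm behind the grasp point.
Start: joints at [-1.403, 0.491, 1.559, -0, 1.092, -0.106], TCP at [169.017, -601.731, 214.661] pointing down, gripper open.
Joint ranges: [-3.1, 3.1], [-0.84, 2.19], [0.05, 2.79], [-1.13, 4.28], [0.06, 2.93], [-2.69, 2.69]. Speed limits (rad/s): [2.22, 2.22, 2.79, 3.14, 3.14, 3.14].

## Interface

Orientations are given as [roll, pitch, yaw] about the fixed x, y, z axes, in that order (R = Rz(yaw) Ry(pitch) Rx(roll)).
In Python, from cell import readout, eyes, env gives the robot as it stands.
- The arm moves only by the tool move_arm, never from a script. Its argument "plan" is a list of rows, each a list of 3 entries, a list of its own where there are three numbers: the turn, a rotation vector about the tool's x, y, z in degrees, then the shift along the tool's x, y, z in m, then the gripper command: -1 is shut, 1 is fully open, values between are in proportion. In form: [[[ax, ay, az], [x, y, z], jaw], ...]. A call has 1 to 5 rows; each row is the pose to reach, as a shift and turn from the pose commanded when the call began, along the tool's axes at that moment; what a row does not reach only later rows make up. A row lasts 1/8 s, in which the tool goes at most 62.5 mm and 10.7 degrees, less where a joint would pass 70% of its speed; a pose out of reach is approached as far as the arm can. A call with a gripper value outside its range is refused whole. The fingers move at their own pace and stop on an object; the grip force is fixed at half the most. Time passes only in rows, so rows that repeat a pose let the fingers close. It gives the time, the measured TCP pose, the force, the opening and the grip force at its end, in the units of the state.
- readout.state(): the state, without advancing time (a new reading comes with each control period).
- eyes.read_camera(name): name is "side" or "top" or "wrist"; returns a dict with "img" (384x512x3 uint8, red, green, blue), "K" (3x3 intrinsics, pixels), "extrinsics" (4x4, takes a point from camera to world coordinates). Camera axes: x right, y up, looking along -z (the intrinsics and any distortion apply to the point x, -y, -z); pixel columns grow to the right and rows downward; lengths in mm; the calibration is good to about 2 mm. A picture is of the moment at which its call begins. There is no depth.
- env.job_done(): hands the job in; it is judged then, once.
Trained networks look in a picture, given as the dict that the camera call returned (one of the last four; its "shot" number tells which), for a name from the list of things; names that differ only in an ending like _2 or _b are one class to them, and where a whole thing is asked for, a point or a joint stands for the part that bears it (a point fixed in the world has none). Each returns a list of dicts, best first, with "score" (0 to 1); they miss things now and then, are a little off and sometimes report something else, mostly with a low value. They report only what shows in the picture. A call takes as long as a camera call.
- eyes.cut_out(picture, name): "mask" (384x512 bool, what is visible of it) and "uv" ([column, row] in pixels, amid what is visible of it).
The state is a dict: "t": time; "joints": joint angles; "qvel": joint speeds; "tau": joint torques, N m; "eef_pos": TCP position; "tcp_rot": TCP orientation; "ft_force": force on the tool from outside, world axes, zero at the start; "moment": the same for the moment, N m; "opening": opening from 0.0 (shut) to 1.0 (fully open); "grip_force": force on a finger pad.
Only numpy, scipy, OpenCV 4.12 (cv2) and the standard library are available. Lean on these libraries where they do the work, as an engineer would, in place of code of your own. Each camera call takes 0.05 s, during which the arm holds its last target. There are 200 camera calls.

## Task

Each tray on the little stock board has a hinged tag in front of it, green on one face and red on the other. Gently push over with a fingertip only the tags that are wrong, so that the trays full of pegs (three side by side) show green, leaning away from the robot, and the trays that are not full show red, leaning towards the robot. Leave the tags that are already right alone, and do not pick up or shift the pegs or anything else.

Things in the scene. Friction and masses are not known exactly. Their poses are not given: they have to be found in the camera images.
- board: Flat plywood board on the bench, 125 x 262 mm, 10 mm thick, fixed; origin under its centre, x level and away from the robot, y to the left. Four tag stands stand along its front (66 mm apart, hinges 40 mm before the centre), a tray behind each. A stand has nothing higher than 9 mm above its hinge pin: rest bars 16 mm before and behind the pin, cheeks 28 mm to either side.
- tag_a (a joint): Status tag A: white plate 40 mm wide, 4 mm thick, one face green, one red, 30 g. 0 = upright. It swings freely and past upright falls by itself onto a rest: about +1.0 rad leaning away from the robot, green face up and showing; about -1.0 rad leaning towards the robot, red face up and showing.
- tag_b (a joint): Status tag B: white plate 40 mm wide, 4 mm thick, one face green, one red, 30 g. 0 = upright. It swings freely and past upright falls by itself onto a rest: about +1.0 rad leaning away from the robot, green face up and showing; about -1.0 rad leaning towards the robot, red face up and showing.
- tag_c (a joint): Status tag C: white plate 40 mm wide, 4 mm thick, one face green, one red, 30 g. 0 = upright. It swings freely and past upright falls by itself onto a rest: about +1.0 rad leaning away from the robot, green face up and showing; about -1.0 rad leaning towards the robot, red face up and showing.
- tag_d (a joint): Status tag D: white plate 40 mm wide, 4 mm thick, one face green, one red, 30 g. 0 = upright. It swings freely and past upright falls by itself onto a rest: about +1.0 rad leaning away from the robot, green face up and showing; about -1.0 rad leaning towards the robot, red face up and showing.
- tag_a_hinge (a point): Middle of the hinge pin of tag A, 46 mm above the bench; x level towards the tray behind it, y along the pin, z up. The leaning tag's free edge (a polished, slippery rod) is 49 mm out along x (+ or -) and 31 mm above the pin; upright, it is 58 mm above the pin. Which tag stands at which of the four places varies.
- tag_b_hinge (a point): Middle of the hinge pin of tag B, 46 mm above the bench; x level towards the tray behind it, y along the pin, z up. The leaning tag's free edge (a polished, slippery rod) is 49 mm out along x (+ or -) and 31 mm above the pin; upright, it is 58 mm above the pin. Which tag stands at which of the four places varies.
- tag_c_hinge (a point): Middle of the hinge pin of tag C, 46 mm above the bench; x level towards the tray behind it, y along the pin, z up. The leaning tag's free edge (a polished, slippery rod) is 49 mm out along x (+ or -) and 31 mm above the pin; upright, it is 58 mm above the pin. Which tag stands at which of the four places varies.
- tag_d_hinge (a point): Middle of the hinge pin of tag D, 46 mm above the bench; x level towards the tray behind it, y along the pin, z up. The leaning tag's free edge (a polished, slippery rod) is 49 mm out along x (+ or -) and 31 mm above the pin; upright, it is 58 mm above the pin. Which tag stands at which of the four places varies.
- tray_1: A low white open tray (bin), 84 mm (x, away from the robot) by 58 mm by 16 mm high, fixed on the board; origin at the centre of its underside, 10 mm above the bench. It belongs to the tag whose hinge is 58 mm in front of its centre. It holds three pink pegs side by side when full. Which tray is at which place varies.
- tray_2: A low white open tray (bin), 84 mm (x, away from the robot) by 58 mm by 16 mm high, fixed on the board; origin at the centre of its underside, 10 mm above the bench. It belongs to the tag whose hinge is 58 mm in front of its centre. It holds three pink pegs side by side when full. Which tray is at which place varies.
- tray_3: A low white open tray (bin), 84 mm (x, away from the robot) by 58 mm by 16 mm high, fixed on the board; origin at the centre of its underside, 10 mm above the bench. It belongs to the tag whose hinge is 58 mm in front of its centre. It holds three pink pegs side by side when full. Which tray is at which place varies.
- tray_4: A low white open tray (bin), 84 mm (x, away from the robot) by 58 mm by 16 mm high, fixed on the board; origin at the centre of its underside, 10 mm above the bench. It belongs to the tag whose hinge is 58 mm in front of its centre. It holds three pink pegs side by side when full. Which tray is at which place varies.
- peg_1_mid (a point): Centre of a loose pink plastic peg, 72 mm long (y), 15 mm wide, 12 mm high, lying in one of the trays.
- peg_2_mid (a point): Centre of a loose pink plastic peg, 72 mm long (y), 15 mm wide, 12 mm high, lying in one of the trays.
- peg_3_mid (a point): Centre of a loose pink plastic peg, 72 mm long (y), 15 mm wide, 12 mm high, lying in one of the trays.
- peg_4_mid (a point): Centre of a loose pink plastic peg, 72 mm long (y), 15 mm wide, 12 mm high, lying in one of the trays.
- peg_5_mid (a point): Centre of a loose pink plastic peg, 72 mm long (y), 15 mm wide, 12 mm high, lying in one of the trays.
- peg_6_mid (a point): Centre of a loose pink plastic peg, 72 mm long (y), 15 mm wide, 12 mm high, lying in one of the trays.
- peg_7_mid (a point): Centre of a loose pink plastic peg, 72 mm long (y), 15 mm wide, 12 mm high, lying in one of the trays.
- gray_pot: Bystander: round grey pot with a clear lid, 54 mm across, 42 mm high, origin at its foot.
- glue_bottle: Bystander: brown bottle with pale blue cap, 46 mm across, 85 mm high, origin at its foot.
- stone: Bystander: small grey stone, 28 x 42 x 28 mm.

How it is judged:
By the outcome, as a careful person would: the job done as asked, in the order asked, and still so for the second after the job is handed in, with the robot touching nothing.
It also fails if it takes over 48 s, if anything falls off the work surface, if the arm or the gripper's body presses on something with over 40 N, if the wrist force passes 120 N, or if a joint passes its speed limit or range.

## Working session

There is one attempt and no reset: what is moved stays moved. The work goes in short steps, Python scripts to look and compute and a tool call to move; the robot and the scene stay as the last step left them, time stands still between calls to the robot, and variables do not carry over. Pictures are saved under pics/ and viewed, at most 10 in all, crops included, and the job is handed in when it is done.

Besides the shell and the picture viewer there is one more tool, called after "Request:" in YAML: its name, and indented under it one key for each argument. move_arm: Moves the arm, as the interface text tells. Its arguments: {"type":"object","properties":{"plan":{"type":"array","items":{"type":"array"}}},"required":["plan"]}

```bash
mkdir -p pics
cat > h.py <<'E'
import numpy as np, cv2
from cell import readout, eyes, env
def px2w(c,uv,z):
    K=c["K"];E=c["extrinsics"]
    d=np.array([(uv[0]-K[0,2])/K[0,0],(uv[1]-K[1,2])/K[1,1],1.]);d[1:]*=-1
    d=E[:3,:3]@d;o=E[:3,3]
    return o+d*(z-o[2])/d[2]
def w2px(c,p):
    E=c["extrinsics"];q=E[:3,:3].T@(np.array(p,float)-E[:3,3]);q[1:]*=-1
    u=c["K"]@q;return u[:2]/u[2]
def save(c,n): cv2.imwrite("pics/"+n,cv2.cvtColor(c["img"],cv2.COLOR_RGB2BGR))
E
python3 - <<'E'
from h import *
t=eyes.read_camera("top");s=eyes.read_camera("side")
im=np.hstack([t["img"],s["img"]])
cv2.imwrite("pics/a.png",cv2.resize(t["img"],(768,576),interpolation=cv2.INTER_CUBIC)[:,:,::-1]);save(s,"b.png")
for n,z in(("tag_a",77),("tray_1",26),("peg_1_mid",22),("board",10)):
  for c in (t,s):
    for r in eyes.cut_out(c,n)[:8]: print(n,round(r["score"],2),np.round(r["uv"]),np.round(px2w(c,r["uv"],z)),r["mask"].sum())
print(readout.state(), list(t))
E
```

```text
tag_a 0.91 [184. 209.] [483. -64.  77.] 416
tag_a 0.88 [210. 230.] [ 436. -124.   77.] 395
tag_a 0.88 [153. 231.] [436.   6.  77.] 391
tag_a 0.76 [236. 229.] [ 435. -183.   77.] 390
tag_a 0.67 [239. 188.] [ 528. -192.   77.] 126
tag_a 0.83 [232. 213.] [472. -32.  77.] 232
tag_a 0.59 [235. 230.] [426.  36.  77.] 129
tray_1 0.95 [238. 205.] [ 495. -186.   26.] 339
tray_1 0.91 [189. 189.] [535. -70.  26.] 596
tray_1 0.77 [154. 198.] [513.  14.  26.] 569
tray_1 0.66 [211. 208.] [ 489. -122.   26.] 194
tray_1 0.53 [116. 183.] [553. 107.  26.] 157
tray_1 0.45 [200. 191.] [530. -95.  26.] 397
tray_1 0.4 [184. 211.] [482. -57.  26.] 379
tray_1 0.18 [246. 192.] [ 526. -206.   26.] 108
tray_1 0.95 [202. 238.] [521.  36.  26.] 294
tray_1 0.62 [212. 218.] [551. -54.  26.] 323
peg_1_mid 0.71 [244. 197.] [ 532. -208.   22.] 57
board 0.83 [225. 201.] [ 504. -155.   10.] 313
board 0.69 [240. 194.] [ 521. -190.   10.] 92
board 0.18 [183. 217.] [470. -52.  10.] 667
board 0.58 [237. 239.] [451. -18.  10.] 366
{'t': 0.5, 'joints': array([-1.40257653e+00,  4.90923513e-01,  1.55889846e+00,  1.08951360e-05,
        1.09168141e+00, -1.05617836e-01]), 'qvel': array([ 1.21921681e-03, -5.79769590e-04,  2.17903354e-05,  1.87451364e-03,
       -6.72490090e-04, -6.96840516e-04]), 'tau': array([ 7.40039650e-04, -6.12049198e+01, -2.58285624e+01,  6.93017361e-02,
        4.47491370e-02, -2.80456021e-05]), 'eef_pos': array([ 169.03525458, -601.73248029,  214.64685925]), 'tcp_rot': array([ 3.14150287e+00, -2.04349407e-07,  2.73832610e-01]), 'ft_force': array([0.67262889, 0.5472189 , 0.00947218]), 'moment': array([-0.01643554, -0.02944938, -0.00203025]), 'grip_force': 0.0, 'opening': 1.0002810238329072} ['img', 'K', 'extrinsics', 'shot']
```

View pics/a.png

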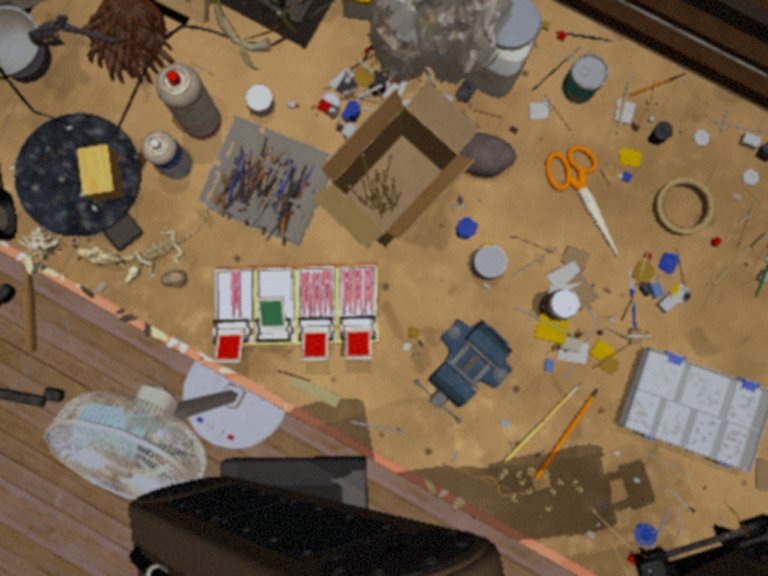

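View pics/b.png

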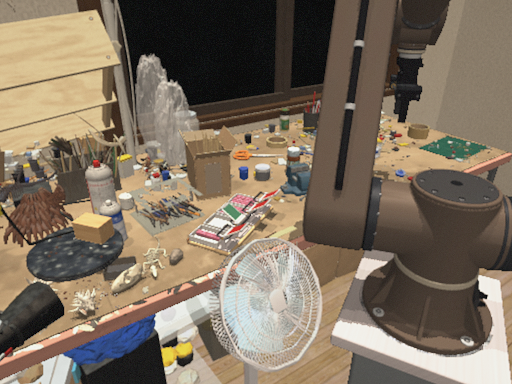

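The top view shows four trays, with tags at columns ~228, 270, 315 and 358 of the enlarged picture. From left to right they look like 1 peg/red, empty/green, 3/red and 3/red. I'll go over the board with the wrist camera to confirm.

Request:
move_arm:
  plan:
    - [[0,0,3],[0.039,-0.042,-0.02],-1]
    - [[0,0,6],[0.078,-0.084,-0.04],-1]
    - [[0,0,9],[0.117,-0.126,-0.06],-1]
    - [[0,0,12],[0.156,-0.168,-0.06],-1]
    - [[0,0,15.7],[0.195,-0.211,-0.06],-1]

```text
t: 1.12
eef_pos: [300.2, -344.2, 275.0]
tcp_rot: [3.141, -0.001, -0.003]
ft_force: [1.1, -0.0, -0.1]
opening: 0.534
grip_force: 0.0
```

Request:
move_arm:
  plan:
    - [[0,0,0],[0.026,-0.051,0],-1]
    - [[0,0,0],[0.052,-0.102,0],-1]
    - [[0,0,0],[0.078,-0.153,0],-1]
    - [[0,0,0],[0.104,-0.204,0],-1]
    - [[0,0,0],[0.13,-0.254,0],-1]

```text
t: 1.75
eef_pos: [430.4, -90.1, 275.0]
tcp_rot: [3.141, -0.001, -0.0]
ft_force: [0.2, -0.3, -0.2]
opening: 0.025
grip_force: 0.0
```

Run:
```python
from h import *
c=eyes.read_camera("wrist");save(c,"w.png")
print(readout.state()["eef_pos"],c["extrinsics"].round(2))
for n,z in(("tag_a",61),("tray_1",26),("peg_1_mid",22)):
    for r in eyes.cut_out(c,n)[:9]: print(n,round(r["score"],2),np.round(r["uv"]),np.round(px2w(c,r["uv"],z)),r["mask"].sum())
```

```text
[432.16768748 -85.67263984 274.9359812 ] [[ 0.0000e+00  9.7000e-01  2.4000e-01  4.9552e+02]
 [-1.0000e+00  0.0000e+00  0.0000e+00 -9.0230e+01]
 [ 0.0000e+00 -2.4000e-01  9.7000e-01  4.4472e+02]
 [ 0.0000e+00  0.0000e+00  0.0000e+00  1.0000e+00]]
tag_a 0.89 [220. 118.] [485. -54.  61.] 1759
tag_a 0.82 [164. 159.] [439.  11.  61.] 1870
tag_a 0.59 [279. 162.] [ 435. -120.   61.] 1751
tag_a 0.57 [338. 161.] [ 437. -188.   61.] 1741
tray_1 0.98 [269.  89.] [ 517. -110.   26.] 1354
tray_1 0.85 [224.  73.] [535. -57.  26.] 2420
tray_1 0.64 [165.  90.] [516.  14.  26.] 2793
tray_1 0.31 [331. 148.] [ 448. -187.   26.] 2736
peg_1_mid 0.65 [292.  87.] [ 520. -138.   22.] 717
```

View pics/w.png

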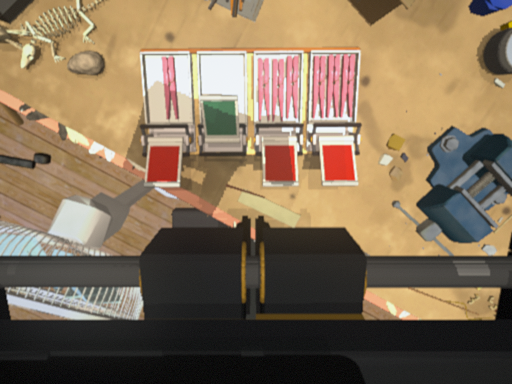

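Run:
```python
from h import *
c=eyes.read_camera("wrist")
cv2.imwrite("pics/w2.png",cv2.resize(c["img"][45:195,130:370],None,fx=3.3,fy=3.3,interpolation=cv2.INTER_CUBIC)[:,:,::-1])
```

```text
(no output)
```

View pics/w2.png

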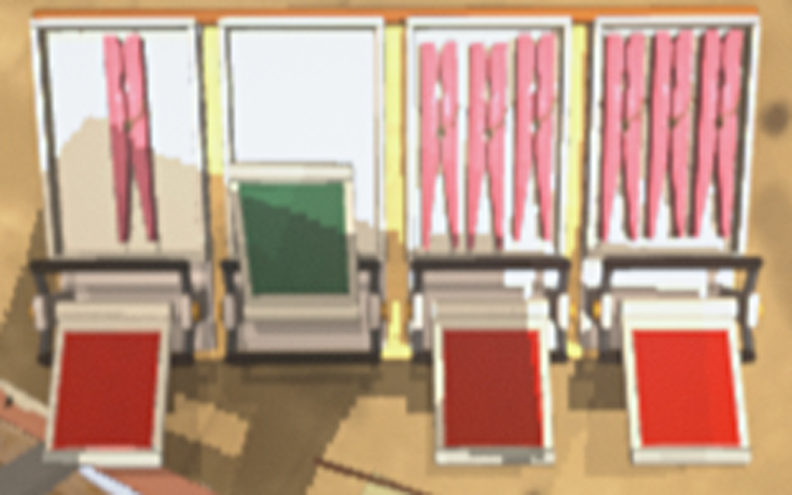

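The crop settles the pegs: from left to right the trays hold 1, 0, 3 and 3. So the leftmost tag is right, and the green tag on tray 2 and the red tags on trays 3 and 4 are wrong. Free edges are at pixels (339,184), (280,184) and (218,96).

Run:
```python
from h import *
c=eyes.read_camera("wrist")
for uv,z in(((339,184),77),((280,184),77),((218.5,96.5),77),((164,139),46),((338,139),46)): print(uv,px2w(c,uv,z).round())
print(readout.state()["eef_pos"].round(1))
```

```text
(339, 184) [ 413. -188.   77.]
(280, 184) [ 413. -123.   77.]
(218.5, 96.5) [506. -57.  77.]
(164, 139) [459.  11.  46.]
(338, 139) [ 460. -192.   46.]
[429.5 -92.5 274.6]
```

Request:
move_arm:
  plan:
    - [[0,0,0],[-0.021,0.049,0.04],-1]
    - [[0,0,0],[-0.042,0.098,0.08],-1]
    - [[0,0,0],[-0.042,0.098,0.13],-1]
    - [[0,0,0],[-0.042,0.098,0.18],-1]
    - [[0,0,0],[-0.042,0.098,0.21],-1]

```text
t: 2.68
eef_pos: [386.3, -191.1, 62.8]
tcp_rot: [-3.141, 0.002, -0.004]
ft_force: [0.1, -0.1, 1.3]
opening: 0.008
grip_force: 0.0
```

Request:
move_arm:
  plan:
    - [[0,0,0],[0.01,0,0],-1]
    - [[0,0,0],[0.02,0,0],-1]
    - [[0,0,0],[0.03,0,0],-1]
    - [[0,0,0],[0.04,0,0],-1]
    - [[0,0,0],[0.048,0,0],-1]

```text
t: 3.3
eef_pos: [436.7, -189.9, 65.1]
tcp_rot: [3.141, -0.001, 0.0]
ft_force: [-0.2, 0.7, -0.3]
opening: 0.002
grip_force: 0.0
```

Request:
move_arm:
  plan:
    - [[0,0,0],[0.006,0,0],-1]
    - [[0,0,0],[0.012,0,0],-1]
    - [[0,0,0],[0.018,0,0],-1]
    - [[0,0,0],[0.024,0,0],-1]
    - [[0,0,0],[0.026,0,0],-1]

```text
t: 3.92
eef_pos: [462.1, -189.9, 64.6]
tcp_rot: [3.141, -0.0, -0.0]
ft_force: [-0.1, -0.6, 0.1]
opening: 0.006
grip_force: 0.0
```

Run:
```python
from h import *
c=eyes.read_camera("wrist");save(c,"x.png")
s=readout.state();print(s["eef_pos"].round(1),s["ft_force"].round(1))
```

```text
[ 462.1 -189.9   64.6] [-0.6  0.4 -0.2]
```

View pics/x.png

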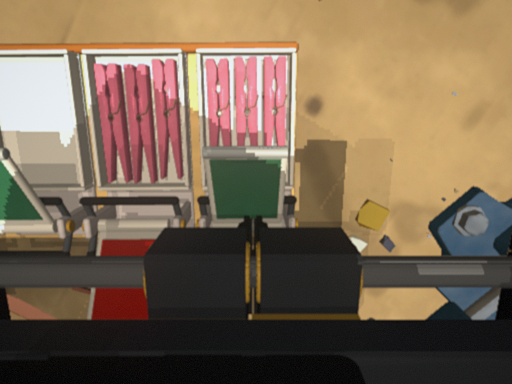

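Tag 4 now shows green. Next is tag 3.

Request:
move_arm:
  plan:
    - [[0,0,0],[-0.01,0,-0.05],-1]
    - [[0,0,0],[-0.03,-0.02,-0.07],-1]
    - [[0,0,0],[-0.073,-0.067,-0.07],-1]
    - [[0,0,0],[-0.073,-0.067,-0.07],-1]
    - [[0,0,0],[-0.073,-0.067,-0.06],-1]

```text
t: 4.6
eef_pos: [389.6, -123.3, 125.0]
tcp_rot: [3.14, -0.002, 0.0]
ft_force: [0.8, -1.7, 0.1]
opening: 0.003
grip_force: 0.0
```

Request:
move_arm:
  plan:
    - [[0,0,0],[0,0,0.03],-1]
    - [[0,0,0],[0,0,0.06],-1]
    - [[0,0,0],[0,0,0.06],-1]
    - [[0,0,0],[0.01,0,0.06],-1]
    - [[0,0,0],[0.02,0,0.06],-1]

```text
t: 5.22
eef_pos: [410.2, -123.4, 65.4]
tcp_rot: [3.141, -0.002, -0.0]
ft_force: [0.5, 0.3, -0.7]
opening: 0.004
grip_force: 0.1
```

Request:
move_arm:
  plan:
    - [[0,0,0],[0.01,0,0],-1]
    - [[0,0,0],[0.02,0,0],-1]
    - [[0,0,0],[0.028,0,0],-1]
    - [[0,0,0],[0.034,0,0],-1]
    - [[0,0,0],[0.04,0,0],-1]

```text
t: 5.85
eef_pos: [449.0, -122.9, 64.6]
tcp_rot: [3.142, 0.0, -0.0]
ft_force: [-0.9, 0.1, -0.5]
opening: 0.002
grip_force: 0.1
```

Request:
move_arm:
  plan:
    - [[0,0,0],[0.006,0,0],-1]
    - [[0,0,0],[0.012,0,0],-1]
    - [[0,0,0],[0.012,0,0],-1]
    - [[0,0,0],[0.012,0,0],-1]

```text
t: 6.35
eef_pos: [460.6, -122.9, 64.6]
tcp_rot: [-3.142, 0.0, -0.0]
ft_force: [-0.7, 0.2, 0.1]
opening: 0.003
grip_force: 0.0
```

Request:
move_arm:
  plan:
    - [[0,0,0],[-0.01,0,-0.05],-1]
    - [[0,0,0],[-0.005,-0.01,-0.08],-1]
    - [[0,0,0],[0.035,-0.04,-0.08],-1]
    - [[0,0,0],[0.074,-0.067,-0.08],-1]
    - [[0,0,0],[0.074,-0.067,-0.08],-1]

```text
t: 6.98
eef_pos: [536.3, -54.5, 144.5]
tcp_rot: [3.141, -0.001, 0.002]
ft_force: [-0.0, -0.1, -0.9]
opening: 0.004
grip_force: 0.0
```

Run:
```python
from h import *
c=eyes.read_camera("wrist");t=eyes.read_camera("top")
cv2.imwrite("pics/y.png",np.hstack([cv2.resize(c["img"],(400,300)),cv2.resize(t["img"][160:256,120:270],(400,300))])[:,:,::-1])
s=readout.state();print(s["eef_pos"].round(1),s["ft_force"].round(1))
```

```text
[534.1 -55.7 144.2] [-0.7 -0.1  0.3]
```

View pics/y.png

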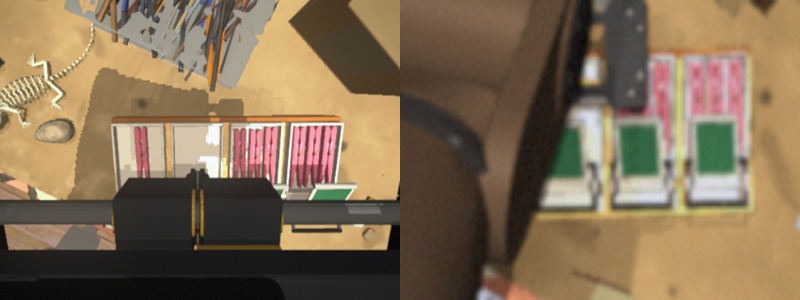

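Tags 3 and 4 are both green, and the finger is behind tag 2 over the empty tray.

Request:
move_arm:
  plan:
    - [[0,0,0],[0,0,0.04],-1]
    - [[0,0,0],[0,0,0.08],-1]
    - [[0,0,0],[0,0,0.08],-1]
    - [[0,0,0],[-0.01,0,0.08],-1]
    - [[0,0,0],[-0.02,0,0.08],-1]

```text
t: 7.7
eef_pos: [514.5, -56.2, 66.1]
tcp_rot: [3.141, -0.002, -0.0]
ft_force: [0.6, -0.1, 0.1]
opening: 0.003
grip_force: 0.2
```

Request:
move_arm:
  plan:
    - [[0,0,0],[-0.01,0,0],-1]
    - [[0,0,0],[-0.02,0,0],-1]
    - [[0,0,0],[-0.028,0,0],-1]
    - [[0,0,0],[-0.034,0,0],-1]
    - [[0,0,0],[-0.04,0,0],-1]

```text
t: 8.32
eef_pos: [474.5, -55.9, 64.6]
tcp_rot: [3.141, -0.0, -0.0]
ft_force: [0.2, 0.2, 0.7]
opening: 0.004
grip_force: 0.0
```

Request:
move_arm:
  plan:
    - [[0,0,0],[-0.007,0,0],-1]
    - [[0,0,0],[-0.014,0,0],-1]
    - [[0,0,0],[-0.014,0,0],-1]
    - [[0,0,0],[-0.014,0,0],-1]

```text
t: 8.82
eef_pos: [461.0, -56.0, 64.7]
tcp_rot: [3.141, -0.0, -0.0]
ft_force: [0.2, -1.0, -0.6]
opening: 0.003
grip_force: 0.0
```

Request:
move_arm:
  plan:
    - [[0,0,0],[0.01,0,-0.05],-1]
    - [[0,0,0],[0.01,0,-0.1],-1]
    - [[0,0,0],[0.01,0,-0.16],-1]
    - [[0,0,0],[0.01,0,-0.21],-1]
    - [[0,0,0],[0.01,0.04,-0.21],-1]

```text
t: 9.45
eef_pos: [472.1, -95.4, 278.5]
tcp_rot: [3.139, -0.007, 0.003]
ft_force: [0.6, 0.0, -0.7]
opening: 0.002
grip_force: 0.0
```

Run:
```python
from h import *
c=eyes.read_camera("wrist");save(c,"z.png")
s=readout.state();print(s["t"],s["eef_pos"].round(1),s["ft_force"].round(1))
```

```text
9.5 [471.7 -99.4 276.6] [ 1.2 -2.1 -1.2]
```

View pics/z.png

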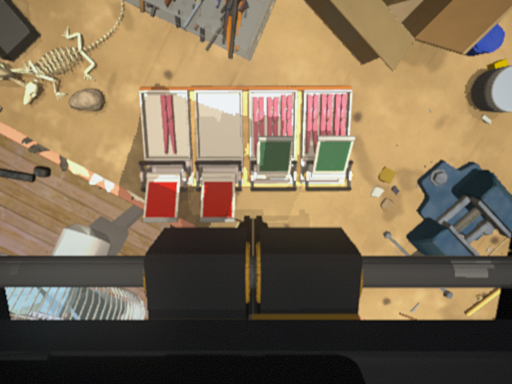

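The tags now read red, red, green, green (columns 162, 218, 274 and 333), which matches 1, 0, 3 and 3 pegs. The pegs have not moved and the arm is clear.

```bash
python3 -c "
from cell import env
print(env.job_done())"
```

```text
the job is handed in; nothing more can be done
None
```

The job is handed in: I pushed over the three wrong tags, so the two full trays on the right now show green and the two not-full trays on the left show red; I left the leftmost tag alone, and the last picture showed the pegs in place.

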